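# Unlatch the pan carrier and hold its gate wide

## Robot

A 6-joint arm with a two-finger parallel gripper is mounted at the origin on a cart in front of the work surface, level with it; the furniture and walls round the work are solid. World frame = base frame: x ahead of the robot, y to its left, z up, the work surface at z = 0. Lengths are in m, angles in rad, forces in N, time in s.
With the tool pointing down it reaches from about 0.35 to 0.725 m from the base axis. Payload 4.3 kg.
Tool frame: the origin (TCP) lies on the centre line of the jaws, within the pads' length; the fingertips stand 11 mm ahead of it and the grasp point (between the pads) lies 8 mm behind it (ctrl.tips_ahead is the distance from the TCP to the fingertips, in m); x points along the fingers, y is the direction in which the jaws open and shut, and the axes are right-handed (so a half turn about x gives the same grasp; the last joint's range is limited). The gripper opens to 85 mm and grips with 20 to 120 N. Pads are 22 mm wide; open, the fingers measure 114 mm over their backs; the gripper's body (76 mm by 85 mm) begins 54 mm behind the grasp point. The pads swing forward as they close: fully open they stand 13 mm farther back than shut.
Start: joints at [-1.327, 0.377, 0.081, 1.274, 0, 1.46], TCP at [0.199, -0.539, 0.242] pointing down, gripper open.
Joint ranges: [-2.72, 2.72], [-0.84, 1.66], [-1.02, 1.22], [-1.77, 2.12], [-1.37, 1.28], [-3.14, 3.14]. Speed limits (rad/s): [2.57, 2.57, 3.14, 3.14, 3.14, 3.14].

## Interface

Orientations are given as [roll, pitch, yaw] about the fixed x, y, z axes, in that order (R = Rz(yaw) Ry(pitch) Rx(roll)).
In Python, from cell import ctrl gives the robot as it stands.
- The arm moves only by the tool step_arm, never from a script. Its argument "moves" is a list of rows, each an object with "translation": the shift along the tool's x, y, z in m, a list of three; "angular": the turn, a rotation vector about the tool's x, y, z in rad, a list of three; "hand": the opening, from 0 (shut) to 1 (fully open). A call has 1 to 20 rows; each row shifts and turns the commanded pose from where the row before left it, along the tool's axes as they then stand; what a row does not reach is not made up. A row lasts 1/12 s, in which the tool goes at most 41.7 mm and 7.16 degrees, less where a joint would pass 70% of its speed; a pose out of reach is approached as far as the arm can. A call is refused whole if a number of a shift passes 0.0417 or a number of a turn 0.125, either way. A call with a gripper value outside its range is refused whole. The fingers move at their own pace and stop on an object; the grip force is fixed at half the most. Time passes only in rows, so rows that do not move let the fingers close. It gives the time, the measured TCP pose, the force and the opening at its end, in the units of the state.
- ctrl.read_state(): the state, without advancing time (a new reading comes with each control period).
- ctrl.capture(name): name is "scene" or "top" or "wrist"; returns the picture (384x512x3 uint8, blue, green, red); there is no depth.
- ctrl.get_calibration(name): a dict with "fx", "fy", "cx", "cy" (pixels), "R" (3x3) and "t" (3): a world point X has camera coordinates R X + t. Camera axes: x right, y down, z forward; pixel columns grow to the right and rows downward; lengths in m; the calibration is good to about 2 mm. A picture is of the moment at which its call begins: read the wrist's pose just before it. get_calibration takes no time and is no camera call; for the wrist camera it gives the pose at the moment of the call.
- ctrl.hand_in(): hands the job in, once; it reports no verdict.
Trained networks look in the newest picture that a camera, given by its name, has taken for a name from the list of things; names that differ only in an ending like _2 or _b are one class to them, and where a whole thing is asked for, a point or a joint stands for the part that bears it (a point fixed in the world has none). Each returns a list of dicts, best first, with "confidence" (0 to 1); they miss things now and then, are a little off and sometimes report something else, mostly with a low value. They report only what shows in the picture. A call takes as long as a camera call.
- ctrl.boxes_of(query, camera): "at" ([x, y, z] in m, in world coordinates, good to about 4 mm: the middle of the surface that is visible of it).
- ctrl.masks_of(query, camera): "pixels" (384x512 bool, what is visible of it).
- ctrl.spot_point(query, camera): "at" ([x, y, z] in m, in world coordinates, good to about 4 mm: a listed point, or the origin of a listed thing).
The state is a dict: "time": time; "joints": joint angles; "joint_vel": joint speeds; "effort": joint torques, N m; "tcp_pos": TCP position; "tool_rot": TCP orientation; "ft_force": force on the tool from outside, world axes, zero at the start; "moment": the same for the moment, N m; "width": finger opening in m.
Only numpy, scipy, OpenCV 4.12 (cv2) and the standard library are available. Lean on these libraries where they do the work, as an engineer would, in place of code of your own. Each camera call takes 0.05 s, during which the arm holds its last target.

## Task

The steel pan carrier is shut, and a cook wants to slide the pan out of it: pinch the two tabs of the red catch fully together first, only then those of the yellow catch; both stay in. Then take the upright blue handle, swing the gate past its detent until it stands wide open (at least 70 degrees), and finish while still holding it there, because it swings back when let go. Leave the pan, the kitchen timer, the spice jar and the tape roll where they are.

Things in the scene. Friction and masses are not known exactly. Their poses are not given: they have to be found in the camera images.
- carrier: steel box with a clear roof, 240 mm wide (its y), 150 mm deep (its x) and 130 mm high, fixed to the bench, open at the front, which faces its -x. Origin: centre of its underside, z up. A steel header 40 mm deep runs along the top of its front edge and carries the two catches, 100 mm apart, either colour at the left or the right. A wire gate closes the front, 10 mm ahead of it.
- red_squeeze (a point): point midway between the two tabs of the red catch, 163 mm above the bench (the height to pinch). Axes as the carrier's: the tabs are squeezed together along y. Each catch has two upright grip tabs, 8 mm thick, 22 mm wide, from 138 to 178 mm above the bench. Untouched, their outer faces are 52 mm apart; squeezed fully they are 36 mm apart.
- yellow_squeeze (a point): the same point of the yellow catch, which has the same form.
- red_left (a joint): travel (m) of the catch's left (+y of the carrier) tab towards the middle: about 0 (0 to 0.0015) untouched, 0.008 squeezed fully in. It slides with about 3 N of friction and stays where it is left (no return spring). From 0.006 it counts as squeezed.
- red_right (a joint): travel (m) of the catch's right (-y of the carrier) tab towards the middle: about 0 (0 to 0.0015) untouched, 0.008 squeezed fully in. It slides with about 3 N of friction and stays where it is left (no return spring). From 0.006 it counts as squeezed.
- yellow_left (a joint): travel (m) of the catch's left (+y of the carrier) tab towards the middle: about 0 (0 to 0.0015) untouched, 0.008 squeezed fully in. It slides with about 3 N of friction and stays where it is left (no return spring). From 0.006 it counts as squeezed.
- yellow_right (a joint): travel (m) of the catch's right (-y of the carrier) tab towards the middle: about 0 (0 to 0.0015) untouched, 0.008 squeezed fully in. It slides with about 3 N of friction and stays where it is left (no return spring). From 0.006 it counts as squeezed.
- gate (a joint): angle of the gate (rad): 0 shut, grows to 1.5 (stop) as it opens towards the carrier's -x, clockwise from above. Both catches lock it until squeezed. A spring pulls it shut (about 0.1 N m when shut, 0.3 N m wide open); a ball detent at about 0.6 rad resists with up to about 0.45 N m more between 0.45 and 0.75 rad.
- gate_hinge (a point): point on the gate's upright hinge line (at the carrier's left, x -85 mm, y +105 mm from the carrier's origin), 85 mm above the bench. Axes as the carrier's.
- gate_grip (a point): centre of the free upper part of the blue handle, 155 mm above the bench: upright round bar, 14 mm thick, top at 180 mm; below 113 mm two arms join it to the gate. Gate shut, it lies 60 mm to -x and 140 mm to -y of the hinge in the carrier's axes. Its frame turns with the gate (shut: the carrier's axes).
- gate_mid (a point): middle of the gate: 205 mm long, 10 mm thick, from 41 to 129 mm above the bench. Four small keepers stand on its top edge, and the catches' hooks reach 15 mm ahead of it at 140 to 150 mm height: keep a finger behind the handle within 40 mm of the handle's axis.
- pan_mid (a point): shallow steel pan 108x176x65 mm inside the carrier, half-way up; not to be disturbed.
- timer_mid (a point): white round kitchen timer, 68 mm wide and 50 mm high, half-way up; bystander.
- spice_jar_mid (a point): clear spice jar with red cap, 45 mm wide and 106 mm high, half-way up; bystander.
- tape_roll_mid (a point): roll of cream label tape in a steel dispenser, 109x47x77 mm, half-way up; bystander.

How it is judged:
On the way, in this order (a step that is already met when the one before it is completed fails the run):
1. both tabs of the red catch are squeezed in while the yellow catch is still out (value of joint each of red_left, red_right above 0.006 m and not (value of joint any of yellow_left, yellow_right above 0.004 m)), for 0.1 s.
2. both tabs of the yellow catch are squeezed in (value of joint each of yellow_left, yellow_right above 0.006 m), for 0.1 s.
3. the gate is swung past its detent (value of joint gate above 0.8 rad), for 0.1 s.
At the end, for the whole second after the job is handed in: The gate stands at more than 1.2 rad (69 degrees) and at rest (under 0.1 rad/s), with the fingers bearing on it with more than 0.5 N; all four catch tabs are at least 6 mm in; the pan, timer, spice jar and tape roll are within 30 mm of where they stood (all of step 2 and value of joint gate above 1.2 rad and velocity of joint gate between -0.1 and 0.1 rad/s and contact force between the fingers and gate above 0.5 N and value of joint each of red_left, red_right above 0.006 m and not (distance of pan_mid from where it was at the start of the episode above 0.03 m) and not (distance of timer_mid from where it was at the start of the episode above 0.03 m) and not (distance of spice_jar_mid from where it was at the start of the episode above 0.03 m) and not (distance of tape_roll_mid from where it was at the start of the episode above 0.03 m)); the arm keeps its last pose, push and grip.
It fails at once if a tab of the yellow catch is pushed in by more than 4 mm before the red catch is squeezed (value of joint any of yellow_left, yellow_right above 0.004 m and not (value of joint each of red_left, red_right above 0.006 m)).
It fails at once if the pan, timer, spice jar or tape roll is moved by more than 30 mm (distance of any of pan_mid, timer_mid, spice_jar_mid, tape_roll_mid from where it was at the start of the episode above 0.03 m).
It also fails if it takes over 51 s, if anything falls off the work surface, if the arm or the gripper's body presses on something with over 40 N, if the wrist force passes 120 N, or if a joint passes its speed limit or range.

## Working session

There is one attempt and no reset: what is moved stays moved. The work goes in short steps, Python scripts to look and compute and a tool call to move; the robot and the scene stay as the last step left them, time stands still between calls to the robot, and variables do not carry over. Pictures are saved under pics/ and viewed, and the job is handed in when it is done.

Besides the shell and the picture viewer there is one more tool, called after "Call:" by a JSON object that holds its "name" and its "arguments". step_arm: Moves the arm, as the interface text tells. Its arguments: {"type":"object","properties":{"moves":{"type":"array","items":{"type":"object","properties":{"translation":{"type":"array","items":{"type":"number"}},"angular":{"type":"array","items":{"type":"number"}},"hand":{"type":"number"}}}}},"required":["moves"]}

```bash
mkdir -p pics; ls; python3 - <<'E'
from cell import ctrl
import cv2
s=ctrl.read_state();print({k:(v if not hasattr(v,'round') else v) for k,v in s.items()})
for c in("scene","top"):
    cv2.imwrite(f"pics/{c}0.png",ctrl.capture(c))
    for q in("carrier","red_squeeze","yellow_squeeze","gate_hinge","gate_grip","gate_mid","pan_mid","timer_mid","spice_jar_mid","tape_roll_mid"):
        r=ctrl.spot_point(q,c);print(c,q,[(d['at'],round(d['confidence'],2)) for d in r[:2]])
print(ctrl.read_state()['time'])
E
```

```text
pics
{'time': 0.0, 'joints': array([-1.32731195e+00,  3.78102417e-01,  7.96483541e-02,  1.27437592e+00,
       -1.06985288e-06,  1.46051072e+00]), 'joint_vel': array([ 0.00079867, -0.00059577,  0.00181561,  0.00064329, -0.00026738,
        0.00045429]), 'effort': array([-7.15525093e-04, -4.63604093e+01,  2.69872570e+01,  2.06809019e-02,
       -2.41671441e-04, -8.78258533e-06]), 'tcp_pos': array([ 0.1990654 , -0.53878791,  0.24134706]), 'tool_rot': array([-1.68055586,  1.56876267,  1.81480678]), 'ft_force': array([ 0.95010224, -0.38628729,  0.11266817]), 'moment': array([ 0.02152365, -0.02250197, -0.0119175 ]), 'width': 0.08581169303911597}
scene carrier [([0.5992, -0.3183, -0.0054], 0.93)]
scene red_squeeze [([0.5247, -0.3371, 0.164], 0.91)]
scene yellow_squeeze []
scene gate_hinge [([0.561, -0.1883, 0.0869], 0.78)]
scene gate_grip [([0.4474, -0.2896, 0.1575], 0.98)]
scene gate_mid [([0.5162, -0.2764, 0.0847], 0.85)]
scene pan_mid [([0.5891, -0.3065, 0.0442], 0.48)]
scene timer_mid [([0.446, 0.0687, 0.0255], 0.7)]
scene spice_jar_mid [([0.5867, 0.0178, 0.0508], 0.78)]
scene tape_roll_mid [([0.5764, 0.145, 0.036], 0.61)]
top carrier [([0.5911, -0.3132, 0.0009], 0.78), ([0.4461, -0.2901, 0.1564], 0.63)]
top red_squeeze [([0.5242, -0.3386, 0.1622], 0.69)]
top yellow_squeeze [([0.5686, -0.2467, 0.1649], 0.68)]
top gate_hinge [([0.5598, -0.1877, 0.0849], 0.95)]
top gate_grip [([0.4495, -0.291, 0.1541], 0.68), ([0.5913, -0.313, 0.002], 0.53)]
top gate_mid [([0.5208, -0.2814, 0.0877], 0.68)]
top pan_mid [([0.4469, -0.2903, 0.1571], 0.35)]
top timer_mid [([0.441, 0.0746, 0.0265], 0.61)]
top spice_jar_mid [([0.5857, 0.0155, 0.0512], 0.58)]
top tape_roll_mid [([0.5751, 0.1448, 0.0373], 0.79)]
1.1
```

View pics/scene0.png

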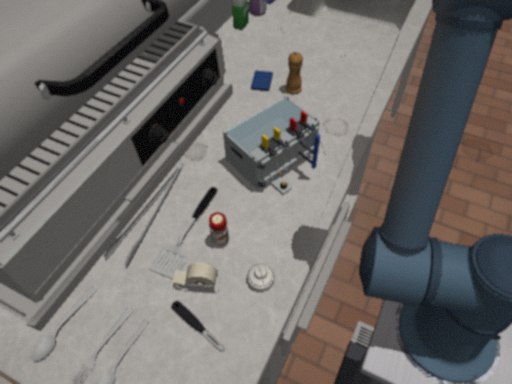

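View pics/top0.png

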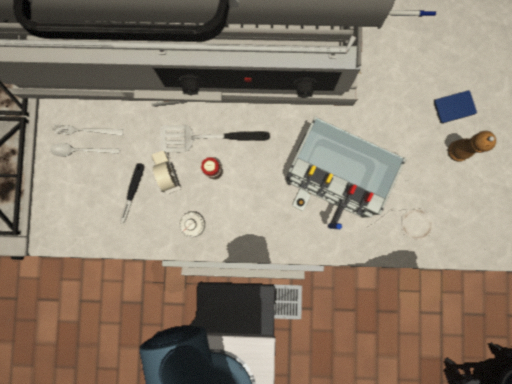

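The scene picture shows the carrier at about (260,145) and the top picture at about (345,170). Yellow is the left (+y) catch at top px (320,175), and red is the right one at (360,193). The blue handle top is at (337,225), and the bystanders are all well to the left. Next I fit the carrier pose.

```bash
cat > h.py <<'E'
import numpy as np
from scipy.spatial.transform import Rotation as Ro
from cell import ctrl
def state():
    s=ctrl.read_state();return s,Ro.from_euler('xyz',s['tool_rot'])
E
python3 - <<'E'
from h import *
from scipy.optimize import least_squares
L={'c':(0,0),'h':(-.085,.105),'g':(-.145,-.035)}
obs=[('c',(.5992,-.3183)),('c',(.5911,-.3132)),('h',(.561,-.1883)),('h',(.5598,-.1877)),('g',(.4474,-.2896)),('g',(.4495,-.2910)),
('r',(.5247,-.3371)),('r',(.5242,-.3386)),('y',(.5686,-.2467))]
def f(p):
    x,y,a,sx=p;c,s=np.cos(a),np.sin(a);r=[]
    for k,o in obs:
        l=L.get(k) or (sx,-.05 if k=='r' else .05)
        r+=[x+c*l[0]-s*l[1]-o[0],y+s*l[0]+c*l[1]-o[1]]
    return r
s=least_squares(f,[.59,-.31,-.45,-.06]);print(s.x,np.round(np.array(s.fun).reshape(-1,2)*1e3,1))
st,R=state();print(R.as_matrix().round(3),st['joints'],ctrl.tips_ahead)
print(ctrl.get_calibration('wrist'))
E
```

```text
[ 0.59558454 -0.31634903 -0.4189274  -0.05515236] [[-3.6  2. ]
 [ 4.5 -3.1]
 [-0.4  2.4]
 [ 0.8  1.8]
 [ 1.5  0.3]
 [-0.6  1.7]
 [ 0.2 -2.5]
 [ 0.7 -1. ]
 [-3.1 -1.5]]
[[ 0.     0.346 -0.938]
 [-0.    -0.938 -0.346]
 [-1.     0.    -0.   ]] [-1.32731308e+00  3.77317239e-01  8.09824635e-02  1.27441086e+00
  2.17239476e-05  1.46050355e+00] 0.011
{'fx': 328.161562319537, 'fy': 328.161562319537, 'cx': 259.7936033134129, 'cy': 189.0501108407303, 'R': array([[ 0.3460308 , -0.93822206, -0.00143473],
       [-0.89484865, -0.33049283,  0.30003398],
       [-0.28197266, -0.10253714, -0.95392744]]), 't': array([-0.57432814, -0.03847325,  0.38034459])}
```

```bash
cat >> h.py <<'E'
def rows(target,yaw_y,n,start=None):
    """n rows to world target with tool y at world angle yaw_y (tool x down); straight line"""
    s,R=state();p=np.array(s['tcp_pos']);out=[]
    y=np.array([np.cos(yaw_y),np.sin(yaw_y),0]);x=np.array([0,0,-1.]);
    Rt=Ro.from_matrix(np.c_[x,y,np.cross(x,y)])
    rv=(R.inv()*Rt).as_rotvec();Rc=R
    for i in range(n):
        d=Rc.inv().apply((np.array(target)-p)/n);out.append(d);Rc=Rc*Ro.from_rotvec(rv/n)
    print('turn/row',(rv/n).round(4))
    for d in out: print(d.round(4).tolist())
E
python3 -c "
from h import *
rows([.525,-.34,.27],-.419-np.pi/2,12)"
```

```text
turn/row [ 0.0644 -0.     -0.    ]
[-0.0023, -0.0062, -0.0312]
[-0.0023, -0.0082, -0.0308]
[-0.0023, -0.0101, -0.0302]
[-0.0023, -0.0121, -0.0295]
[-0.0023, -0.0139, -0.0286]
[-0.0023, -0.0157, -0.0277]
[-0.0023, -0.0175, -0.0266]
[-0.0023, -0.0192, -0.0254]
[-0.0023, -0.0208, -0.0241]
[-0.0023, -0.0223, -0.0227]
[-0.0023, -0.0237, -0.0213]
[-0.0023, -0.025, -0.0197]
```

Call:
{"name": "step_arm", "arguments": {"moves": [{"translation":[-0.0023,-0.0062,-0.0312],"angular":[0.0644,0,0],"hand":1},{"translation":[-0.0023,-0.0082,-0.0308],"angular":[0.0644,0,0],"hand":1},{"translation":[-0.0023,-0.0101,-0.0302],"angular":[0.0644,0,0],"hand":1},{"translation":[-0.0023,-0.0121,-0.0295],"angular":[0.0644,0,0],"hand":1},{"translation":[-0.0023,-0.0139,-0.0286],"angular":[0.0644,0,0],"hand":1},{"translation":[-0.0023,-0.0157,-0.0277],"angular":[0.0644,0,0],"hand":1},{"translation":[-0.0023,-0.0175,-0.0266],"angular":[0.0644,0,0],"hand":1},{"translation":[-0.0023,-0.0192,-0.0254],"angular":[0.0644,0,0],"hand":1},{"translation":[-0.0023,-0.0208,-0.0241],"angular":[0.0644,0,0],"hand":1},{"translation":[-0.0023,-0.0223,-0.0227],"angular":[0.0644,0,0],"hand":1},{"translation":[-0.0023,-0.0237,-0.0213],"angular":[0.0644,0,0],"hand":1},{"translation":[-0.0023,-0.025,-0.0197],"angular":[0.0644,0,0],"hand":1},{"hand":1},{"hand":1}]}}

```text
invalid input
```

```bash
python3 - <<'E'
from h import *
import cv2
s,R=state();print(s['tcp_pos'],R.as_matrix().round(3).tolist(),s['joints'].round(2),s['time'])
im=ctrl.capture('wrist');cal=ctrl.get_calibration('wrist');cv2.imwrite('pics/w1.png',im)
for q in("red_squeeze","yellow_squeeze","gate_grip","gate_hinge"):
    print(q,[(d['at'],round(d['confidence'],2)) for d in ctrl.spot_point(q,'wrist')[:2]])
def proj(X):
    c=cal['R']@np.array(X)+cal['t'];return cal['fx']*c[0]/c[2]+cal['cx'],cal['fy']*c[1]/c[2]+cal['cy']
print(proj([.525,-.34,.178]),proj([.5657,-.2486,.178]))
np.save('cal1.npy',cal,allow_pickle=True)
E
```

```text
[ 0.19922563 -0.53940729  0.24231271] [[0.0, 0.346, -0.938], [-0.0, -0.938, -0.346], [-1.0, 0.0, -0.0]] [-1.33  0.38  0.08  1.27  0.    1.46] 1.1
red_squeeze []
yellow_squeeze []
gate_grip []
gate_hinge []
(np.float64(10.663729639320366), np.float64(-965.2341600558192)) (np.float64(-364.559589304348), np.float64(-1565.4329714193175))
```

View pics/w1.png

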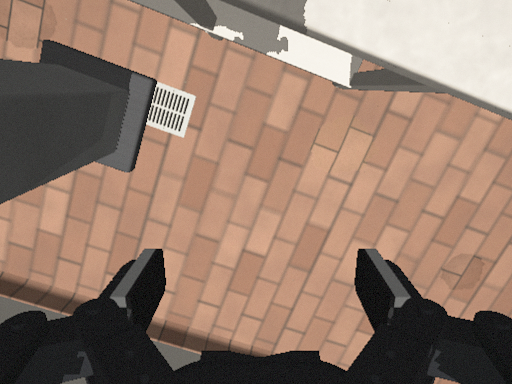

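The picture shows only floor and the open fingers: the call was refused because the last rows left out keys, so the arm hasn't moved. I'll send it again with complete rows.

Call:
{"name": "step_arm", "arguments": {"moves": [{"translation":[-0.0023,-0.0062,-0.0312],"angular":[0.0644,0,0],"hand":1},{"translation":[-0.0023,-0.0082,-0.0308],"angular":[0.0644,0,0],"hand":1},{"translation":[-0.0023,-0.0101,-0.0302],"angular":[0.0644,0,0],"hand":1},{"translation":[-0.0023,-0.0121,-0.0295],"angular":[0.0644,0,0],"hand":1},{"translation":[-0.0023,-0.0139,-0.0286],"angular":[0.0644,0,0],"hand":1},{"translation":[-0.0023,-0.0157,-0.0277],"angular":[0.0644,0,0],"hand":1},{"translation":[-0.0023,-0.0175,-0.0266],"angular":[0.0644,0,0],"hand":1},{"translation":[-0.0023,-0.0192,-0.0254],"angular":[0.0644,0,0],"hand":1},{"translation":[-0.0023,-0.0208,-0.0241],"angular":[0.0644,0,0],"hand":1},{"translation":[-0.0023,-0.0223,-0.0227],"angular":[0.0644,0,0],"hand":1},{"translation":[-0.0023,-0.0237,-0.0213],"angular":[0.0644,0,0],"hand":1},{"translation":[-0.0023,-0.025,-0.0197],"angular":[0.0644,0,0],"hand":1},{"translation":[0,0,0],"angular":[0,0,0],"hand":1},{"translation":[0,0,0],"angular":[0,0,0],"hand":1}]}}

```text
time: 2.52
tcp_pos: [0.5264, -0.3389, 0.2697]
tool_rot: [1.723, 1.57, -1.834]
ft_force: [-0.2, -0.5, 0.5]
width: 0.0853
```

```bash
python3 - <<'E'
from h import *
import cv2
s,R=state();print(s['tcp_pos'],R.as_matrix().round(3).tolist(),s['joints'].round(2),s['time'])
im=ctrl.capture('wrist');cal=ctrl.get_calibration('wrist');cv2.imwrite('pics/w2.png',im)
for q in("red_squeeze","yellow_squeeze","gate_grip","gate_hinge"):
    print(q,[(d['at'],round(d['confidence'],2)) for d in ctrl.spot_point(q,'wrist')[:2]])
def proj(X):
    c=cal['R']@np.array(X)+cal['t'];return cal['fx']*c[0]/c[2]+cal['cx'],cal['fy']*c[1]/c[2]+cal['cy']
print(proj([.525,-.34,.178]),proj([.5657,-.2486,.178]))
np.save('cal2.npy',cal,allow_pickle=True)
E
```

```text
[ 0.52641596 -0.33886556  0.26966075] [[-0.0, -0.404, -0.915], [-0.0, -0.915, 0.404], [-1.0, 0.0, -0.0]] [-0.67  0.49  0.32  1.4  -0.    2.88] 2.5167
red_squeeze [([0.525, -0.3367, 0.162], 0.9)]
yellow_squeeze [([0.5708, -0.2527, 0.1619], 0.79), ([0.4473, -0.288, 0.1511], 0.18)]
gate_grip [([0.4462, -0.2909, 0.1532], 0.65)]
gate_hinge []
(np.float64(261.30354048966814), np.float64(197.98564213641436)) (np.float64(122.06439371566651), np.float64(197.77834102468367))
```

View pics/w2.png

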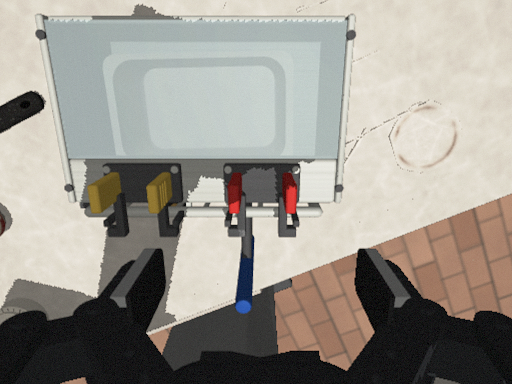

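The view shows yellow tabs at about (105,192) and (160,192), red tabs at (235,192) and (290,192), and the handle top at (243,307). Everything is free and upright. I'll zoom in to measure the tab midline.

```bash
python3 - <<'E'
import cv2
im=cv2.imread('pics/w2.png')
cv2.imwrite('pics/w2z.png',cv2.resize(im[160:260,80:310],None,fx=3.4,fy=3.4,interpolation=cv2.INTER_CUBIC))
E
```

```text
(no output)
```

View pics/w2z.png

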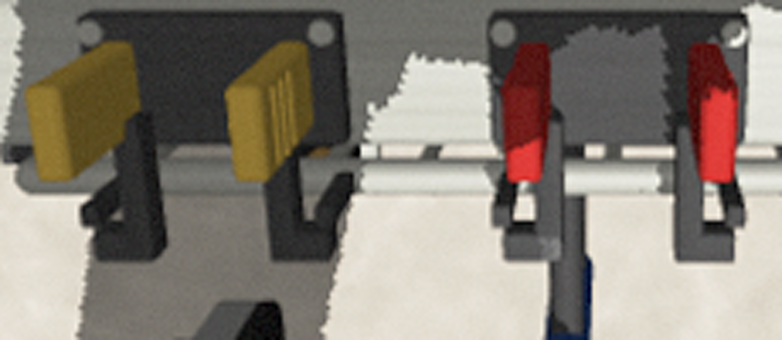

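Tab top faces in the zoom put the red midline at column 262.4, row 199, and the jaw midline is at column 260. That gives a shift of +1.7 mm along tool y and +0.6 mm along tool z. The yaw is well aligned. Now I descend.

Call:
{"name": "step_arm", "arguments": {"moves": [{"translation":[0.016,0.0017,0.001],"angular":[0,0,0],"hand":1},{"translation":[0.02,0,0],"angular":[0,0,0],"hand":1},{"translation":[0.02,0,0],"angular":[0,0,0],"hand":1},{"translation":[0.02,0,0],"angular":[0,0,0],"hand":1},{"translation":[0.02,0,0],"angular":[0,0,0],"hand":1},{"translation":[0.0185,0,0],"angular":[0,0,0],"hand":1},{"translation":[0,0,0],"angular":[0,0,0],"hand":1},{"translation":[0,0,0],"angular":[0,0,0],"hand":1}]}}

```text
time: 3.43
tcp_pos: [0.522, -0.341, 0.1547]
tool_rot: [-0.207, 1.568, 2.514]
ft_force: [-0.2, 0.1, -0.3]
width: 0.0855
```

```bash
python3 - <<'E'
from h import *
import cv2
s,R=state();print(s['tcp_pos'],s['ft_force'],s['time'])
im=ctrl.capture('wrist');cv2.imwrite('pics/w3.png',im)
E
```

```text
[ 0.52198709 -0.34100298  0.15469111] [-0.22582255  0.14785118 -0.34749107] 3.4333
```

View pics/w3.png

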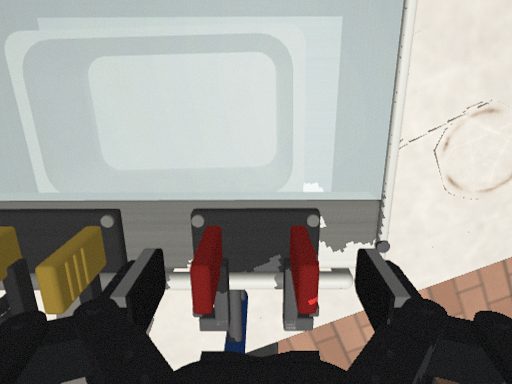

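The tabs are at columns 190–319 (mid 254.5) with the jaws at 260, so the arm settled about 2.2 mm too far toward -y. I'll correct that and look again.

Call:
{"name": "step_arm", "arguments": {"moves": [{"translation":[0,-0.0022,-0.002],"angular":[0,0,0],"hand":1},{"translation":[0,0,0],"angular":[0,0,0],"hand":1},{"translation":[0,0,0],"angular":[0,0,0],"hand":1},{"translation":[0,0,0],"angular":[0,0,0],"hand":1}]}}

```text
time: 3.82
tcp_pos: [0.5268, -0.3403, 0.1564]
tool_rot: [2.829, 1.569, -0.731]
ft_force: [-0.5, 0.5, -0.0]
width: 0.0852
```

```bash
python3 - <<'E'
from h import *
import cv2
s,R=state();print(s['tcp_pos'],s['ft_force'],s['time'])
im=ctrl.capture('wrist');cv2.imwrite('pics/w4.png',cv2.resize(im[200:350,120:400],None,fx=2.8,fy=2.8,interpolation=cv2.INTER_CUBIC))
E
```

```text
[ 0.52678817 -0.34026009  0.15638476] [-0.52542769  0.45570791 -0.03580693] 3.8167
```

View pics/w4.png

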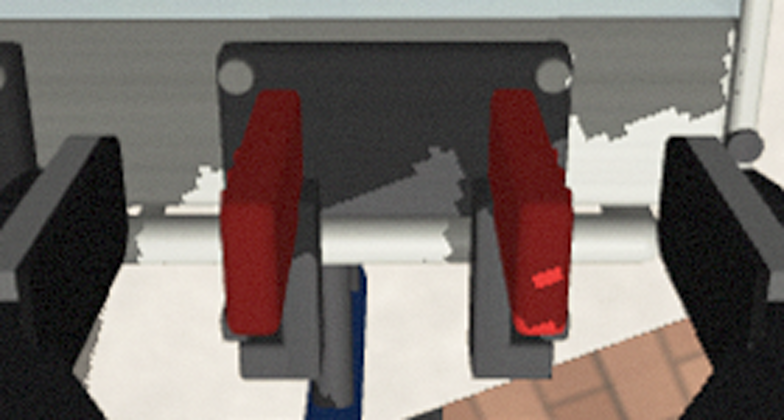

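Now the tab mid is at 261.4 against the jaw mid at 260.5, about 0.4 mm off. I close.

Call:
{"name": "step_arm", "arguments": {"moves": [{"translation":[0,0.0003,0],"angular":[0,0,0],"hand":0.35},{"translation":[0,0,0],"angular":[0,0,0],"hand":0.35},{"translation":[0,0,0],"angular":[0,0,0],"hand":0.35},{"translation":[0,0,0],"angular":[0,0,0],"hand":0.35},{"translation":[0,0,0],"angular":[0,0,0],"hand":0.35},{"translation":[0,0,0],"angular":[0,0,0],"hand":0.35},{"translation":[0,0,0],"angular":[0,0,0],"hand":0.35},{"translation":[0,0,0],"angular":[0,0,0],"hand":0.35},{"translation":[0,0,0],"angular":[0,0,0],"hand":0.35},{"translation":[0,0,0],"angular":[0,0,0],"hand":0.35}]}}

```text
time: 4.7
tcp_pos: [0.5264, -0.3405, 0.1573]
tool_rot: [2.735, 1.569, -0.825]
ft_force: [-1.7, 0.9, 8.9]
width: 0.0322
```

```bash
python3 - <<'E'
from h import *
import cv2
s,R=state();print(s['tcp_pos'],s['ft_force'],s['moment'],s['width'],s['time'])
im=ctrl.capture('wrist');cv2.imwrite('pics/w5.png',cv2.resize(im[200:350,120:400],None,fx=2.8,fy=2.8,interpolation=cv2.INTER_CUBIC))
E
```

```text
[ 0.52635433 -0.34049473  0.15731517] [-1.71850263  0.89278807  8.89311095] [0.33038488 0.56211568 0.07527275] 0.03217954380037099 4.7
```

View pics/w5.png

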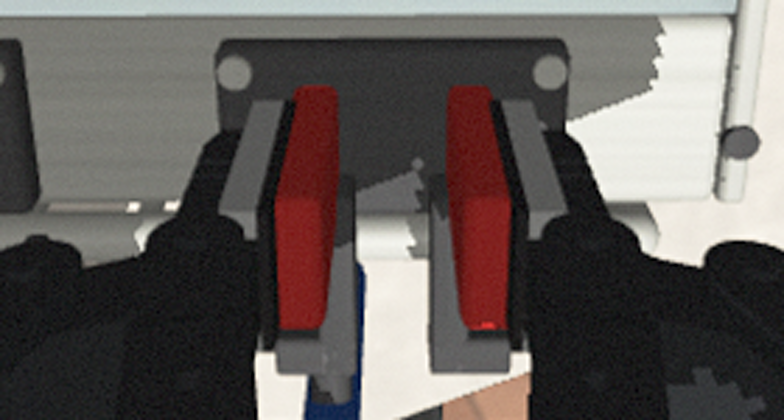

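The picture shows both red tabs pinched evenly at zoom columns 275 and 512, about 8 mm each, with the outer faces about 36 mm apart. I open, rise and shift 100 mm to yellow.

Call:
{"name": "step_arm", "arguments": {"moves": [{"translation":[0,0,0],"angular":[0,0,0],"hand":1},{"translation":[0,0,0],"angular":[0,0,0],"hand":1},{"translation":[0,0,0],"angular":[0,0,0],"hand":1},{"translation":[0,0,0],"angular":[0,0,0],"hand":1},{"translation":[0,0,0],"angular":[0,0,0],"hand":1},{"translation":[0,0,0],"angular":[0,0,0],"hand":1},{"translation":[-0.02,0,0],"angular":[0,0,0],"hand":1},{"translation":[-0.02,0,0],"angular":[0,0,0],"hand":1},{"translation":[-0.02,0,0],"angular":[0,0,0],"hand":1},{"translation":[-0.01,0,0],"angular":[0,0,0],"hand":1},{"translation":[0,-0.025,0],"angular":[0,0,0],"hand":1},{"translation":[0,-0.025,0],"angular":[0,0,0],"hand":1},{"translation":[0,-0.025,0],"angular":[0,0,0],"hand":1},{"translation":[0,-0.025,0],"angular":[0,0,0],"hand":1},{"translation":[0,0,0],"angular":[0,0,0],"hand":1},{"translation":[0,0,0],"angular":[0,0,0],"hand":1},{"translation":[0,0,0],"angular":[0,0,0],"hand":1},{"translation":[0,0,0],"angular":[0,0,0],"hand":1}]}}

```text
time: 6.25
tcp_pos: [0.5664, -0.2496, 0.2252]
tool_rot: [1.226, 1.57, -2.335]
ft_force: [0.5, 0.4, -1.2]
width: 0.0851
```

```bash
python3 - <<'E'
from h import *
import cv2
s,R=state();print(s['tcp_pos'],R.as_matrix()[:,1],s['ft_force'],s['width'],s['joints'],s['time'])
im=ctrl.capture('wrist');cv2.imwrite('pics/w6.png',cv2.resize(im,None,fx=1.5,fy=1.5,interpolation=cv2.INTER_CUBIC))
E
```

```text
[ 0.56644991 -0.24960595  0.22520411] [-4.07766788e-01 -9.13086019e-01  4.10597635e-04] [ 0.45201641  0.40700874 -1.19977633] 0.08514183029615163 [-5.17284919e-01  4.74449111e-01  1.85478228e-01  1.28193221e+00
 -4.22966558e-04  3.04431476e+00] 6.25
```

View pics/w6.png

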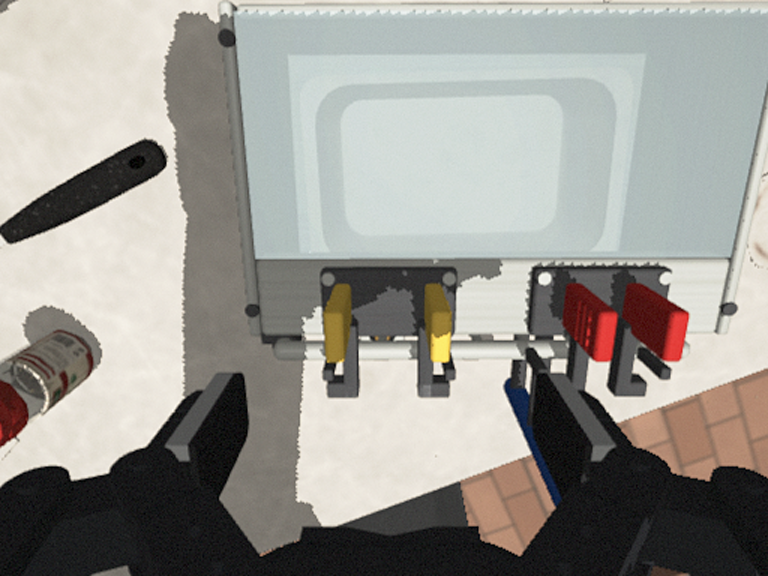

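Red has stayed in. The yellow mid is at column 258.7 (jaw mid 260.3), so I shift about -0.8 mm and descend.

Call:
{"name": "step_arm", "arguments": {"moves": [{"translation":[0.01,-0.0008,0],"angular":[0,0,0],"hand":1},{"translation":[0.02,0,0],"angular":[0,0,0],"hand":1},{"translation":[0.02,0,0],"angular":[0,0,0],"hand":1},{"translation":[0.019,0,0],"angular":[0,0,0],"hand":1},{"translation":[0,0,0],"angular":[0,0,0],"hand":1},{"translation":[0,0,0],"angular":[0,0,0],"hand":1},{"translation":[0,0,0],"angular":[0,0,0],"hand":1},{"translation":[0,0,0],"angular":[0,0,0],"hand":1}]}}

```text
time: 6.97
tcp_pos: [0.5679, -0.2488, 0.1579]
tool_rot: [3.024, 1.568, -0.537]
ft_force: [0.5, -0.8, -0.4]
width: 0.0856
```

```bash
python3 - <<'E'
from h import *
import cv2
s,R=state();print(s['tcp_pos'],R.as_matrix()[:,1],s['ft_force'],s['width'],s['joints'][5],s['time'])
im=ctrl.capture('wrist');cv2.imwrite('pics/w7.png',cv2.resize(im[200:350,120:400],None,fx=2.8,fy=2.8,interpolation=cv2.INTER_CUBIC))
E
```

```text
[ 0.56792437 -0.24879662  0.15789948] [-4.07166717e-01 -9.13353802e-01  3.11199404e-04] [ 0.51957658 -0.83200784 -0.37021521] 0.08557731159469528 3.045803092308186 6.9667
```

View pics/w7.png

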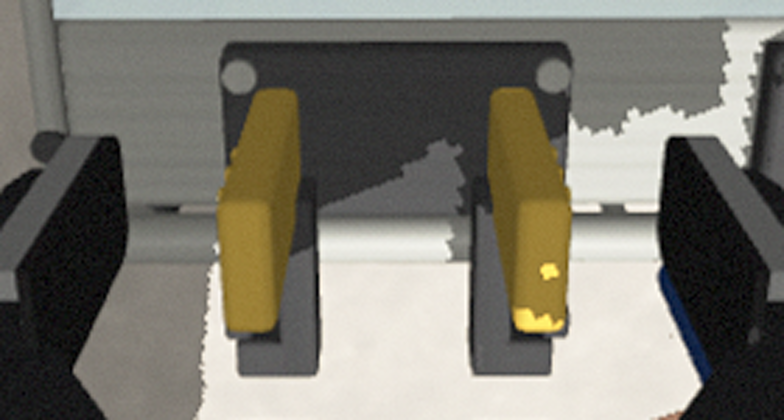

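Centred: the tabs span 219–570 and the pads 125–662. I close.

Call:
{"name": "step_arm", "arguments": {"moves": [{"translation":[0,0.0002,0],"angular":[0,0,0],"hand":0.35},{"translation":[0,0,0],"angular":[0,0,0],"hand":0.35},{"translation":[0,0,0],"angular":[0,0,0],"hand":0.35},{"translation":[0,0,0],"angular":[0,0,0],"hand":0.35},{"translation":[0,0,0],"angular":[0,0,0],"hand":0.35},{"translation":[0,0,0],"angular":[0,0,0],"hand":0.35},{"translation":[0,0,0],"angular":[0,0,0],"hand":0.35},{"translation":[0,0,0],"angular":[0,0,0],"hand":0.35},{"translation":[0,0,0],"angular":[0,0,0],"hand":0.35},{"translation":[0,0,0],"angular":[0,0,0],"hand":0.35}]}}

```text
time: 7.85
tcp_pos: [0.5674, -0.2493, 0.1587]
tool_rot: [2.552, 1.567, -1.009]
ft_force: [-3.5, -0.5, 10.7]
width: 0.0324
```

```bash
python3 - <<'E'
from h import *
import cv2
s,R=state();print(s['tcp_pos'],R.as_matrix()[:,1],s['ft_force'],s['width'],s['joints'][5],s['time'])
im=ctrl.capture('wrist');cv2.imwrite('pics/w8.png',cv2.resize(im[200:350,120:400],None,fx=2.8,fy=2.8,interpolation=cv2.INTER_CUBIC))
E
```

```text
[ 0.56736306 -0.2492632   0.15874328] [-0.40706728 -0.91339617  0.00191361] [-3.52898412 -0.45031574 10.67491659] 0.03237539002170647 3.045346907052376 7.85
```

View pics/w8.png

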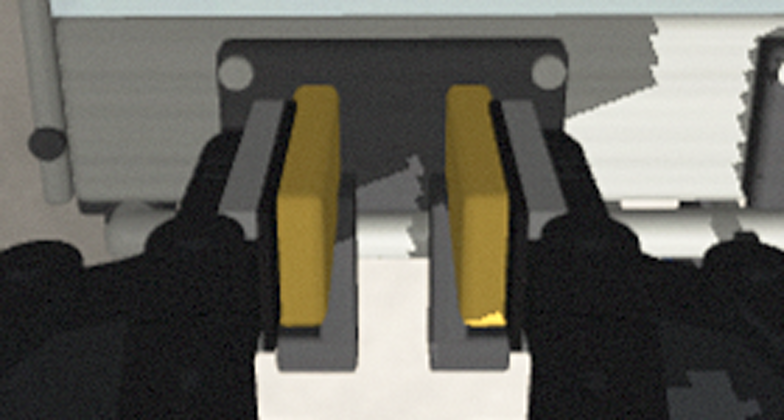

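Yellow is fully in, symmetric at zoom columns 278 and 508. I open, rise, and plan the approach to the handle.

Call:
{"name": "step_arm", "arguments": {"moves": [{"translation":[0,0,0],"angular":[0,0,0],"hand":1},{"translation":[0,0,0],"angular":[0,0,0],"hand":1},{"translation":[0,0,0],"angular":[0,0,0],"hand":1},{"translation":[0,0,0],"angular":[0,0,0],"hand":1},{"translation":[0,0,0],"angular":[0,0,0],"hand":1},{"translation":[0,0,0],"angular":[0,0,0],"hand":1},{"translation":[-0.02,0,0],"angular":[0,0,0],"hand":1},{"translation":[-0.02,0,0],"angular":[0,0,0],"hand":1},{"translation":[-0.02,0,0],"angular":[0,0,0],"hand":1},{"translation":[-0.02,0,0],"angular":[0,0,0],"hand":1},{"translation":[-0.02,0,0],"angular":[0,0,0],"hand":1},{"translation":[0,0,0],"angular":[0,0,0],"hand":1},{"translation":[0,0,0],"angular":[0,0,0],"hand":1},{"translation":[0,0,0],"angular":[0,0,0],"hand":1}]}}

```text
time: 9.07
tcp_pos: [0.5669, -0.2481, 0.2555]
tool_rot: [-0.08, 1.57, 2.642]
ft_force: [0.5, -0.2, 0.5]
width: 0.0853
```

```bash
python3 - <<'E'
from h import *
rows([.448,-.29,.25],np.radians(-40),12)
E
```

```text
turn/row [-1.076e-01  1.000e-04  1.000e-04]
[0.0005, 0.0072, 0.0076]
[0.0005, 0.0064, 0.0084]
[0.0005, 0.0054, 0.009]
[0.0005, 0.0044, 0.0095]
[0.0005, 0.0034, 0.0099]
[0.0005, 0.0023, 0.0102]
[0.0005, 0.0012, 0.0104]
[0.0005, 0.0, 0.0105]
[0.0005, -0.0011, 0.0104]
[0.0005, -0.0022, 0.0103]
[0.0005, -0.0033, 0.01]
[0.0005, -0.0043, 0.0096]
```

Call:
{"name": "step_arm", "arguments": {"moves": [{"translation":[0.0005,0.0072,0.0076],"angular":[-0.1076,0,0],"hand":1},{"translation":[0.0005,0.0064,0.0084],"angular":[-0.1076,0,0],"hand":1},{"translation":[0.0005,0.0054,0.009],"angular":[-0.1076,0,0],"hand":1},{"translation":[0.0005,0.0044,0.0095],"angular":[-0.1076,0,0],"hand":1},{"translation":[0.0005,0.0034,0.0099],"angular":[-0.1076,0,0],"hand":1},{"translation":[0.0005,0.0023,0.0102],"angular":[-0.1076,0,0],"hand":1},{"translation":[0.0005,0.0012,0.0104],"angular":[-0.1076,0,0],"hand":0.5},{"translation":[0.0005,0,0.0105],"angular":[-0.1076,0,0],"hand":0.5},{"translation":[0.0005,-0.0011,0.0104],"angular":[-0.1076,0,0],"hand":0.5},{"translation":[0.0005,-0.0022,0.0103],"angular":[-0.1076,0,0],"hand":0.5},{"translation":[0.0005,-0.0033,0.01],"angular":[-0.1076,0,0],"hand":0.5},{"translation":[0.0005,-0.0043,0.0096],"angular":[-0.1076,0,0],"hand":0.5},{"translation":[0,0,0],"angular":[0,0,0],"hand":0.5},{"translation":[0,0,0],"angular":[0,0,0],"hand":0.5},{"translation":[0,0,0],"angular":[0,0,0],"hand":0.5}]}}

```text
time: 10.32
tcp_pos: [0.4483, -0.2898, 0.2496]
tool_rot: [-1.804, 1.57, 2.208]
ft_force: [-0.4, 0.3, 0.2]
width: 0.0428
```

```bash
python3 - <<'E'
from h import *
import cv2
s,R=state();print(s['tcp_pos'],R.as_matrix()[:,1],s['ft_force'],s['width'],s['joints'].round(2),s['time'])
im=ctrl.capture('wrist');cv2.imwrite('pics/w9.png',im)
print(ctrl.spot_point('gate_grip','wrist')[:1])
im=ctrl.capture('top');cv2.imwrite('pics/t9.png',cv2.resize(im[80:280,250:450],None,fx=3,fy=3,interpolation=cv2.INTER_CUBIC))
print(ctrl.spot_point('gate_grip','top')[:2])
im=ctrl.capture('scene');print(ctrl.spot_point('gate_grip','scene')[:2])
E
```

```text
[ 0.44832033 -0.28976029  0.24960233] [ 0.76433959 -0.6448129  -0.00115025] [-0.39839243  0.34216583  0.15692739] 0.042799807169468025 [-0.69  0.29 -0.02  1.26  0.    1.58] 10.3167
[]
[{'at': [0.4467, -0.2904, 0.1524], 'confidence': 0.62}]
[{'at': [0.4515, -0.2922, 0.1555], 'confidence': 0.86}, {'at': [0.5928, -0.3109, 0.0468], 'confidence': 0.19}]
```

View pics/w9.png

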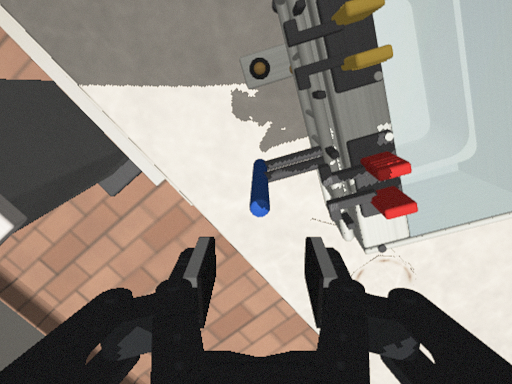

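View pics/t9.png

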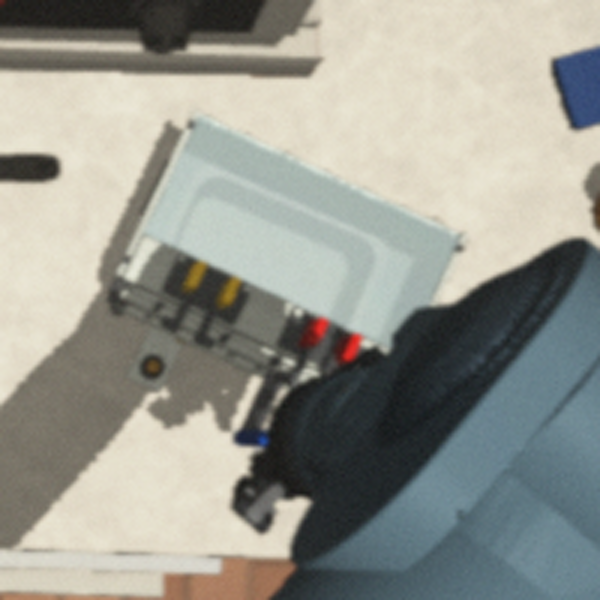

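The handle top is at (260,207), exactly on the jaw midline, and all four tabs are in. I narrow the jaws a bit, descend and grip.

Call:
{"name": "step_arm", "arguments": {"moves": [{"translation":[0.01,0,0],"angular":[0,0,0],"hand":0.42},{"translation":[0.02,0,0],"angular":[0,0,0],"hand":0.42},{"translation":[0.02,0,0],"angular":[0,0,0],"hand":0.42},{"translation":[0.02,0,0],"angular":[0,0,0],"hand":0.42},{"translation":[0.02,0,0],"angular":[0,0,0],"hand":0.42},{"translation":[0.01,0,0],"angular":[0,0,0],"hand":0.42},{"translation":[0,0,0],"angular":[0,0,0],"hand":0.42},{"translation":[0,0,0],"angular":[0,0,0],"hand":0.42}]}}

```text
time: 11.28
tcp_pos: [0.4479, -0.2898, 0.15]
tool_rot: [-1.557, 1.569, 2.457]
ft_force: [0.1, -0.4, 0.6]
width: 0.0356
```

```bash
python3 - <<'E'
from h import *
import cv2
s,R=state();print(s['tcp_pos'],s['ft_force'],s['width'],s['time'])
im=ctrl.capture('wrist');cv2.imwrite('pics/w10.png',im)
E
```

```text
[ 0.44792089 -0.28981008  0.15003396] [ 0.10078362 -0.38239072  0.6042218 ] 0.03561871532519883 11.2833
```

View pics/w10.png

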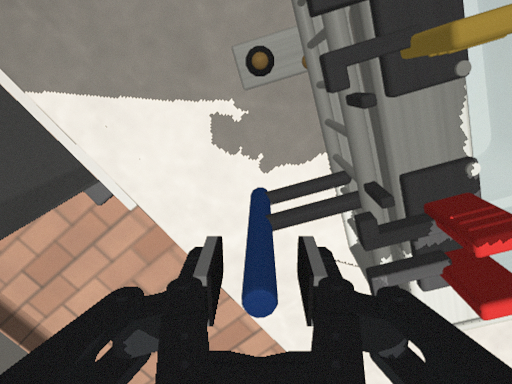

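The handle stands between the pads (top at (260,303)). I close and compute the arc.

Call:
{"name": "step_arm", "arguments": {"moves": [{"translation":[0,0,0],"angular":[0,0,0],"hand":0},{"translation":[0,0,0],"angular":[0,0,0],"hand":0},{"translation":[0,0,0],"angular":[0,0,0],"hand":0},{"translation":[0,0,0],"angular":[0,0,0],"hand":0},{"translation":[0,0,0],"angular":[0,0,0],"hand":0},{"translation":[0,0,0],"angular":[0,0,0],"hand":0}]}}

```text
time: 11.83
tcp_pos: [0.4484, -0.2904, 0.1519]
tool_rot: [1.372, 1.569, -0.897]
ft_force: [-2.7, 1.4, 5.5]
width: 0.0126
```

```bash
python3 - <<'E'
from h import *
s,R=state();p=s['tcp_pos'][:2];print(p,s['ft_force'],s['width'])
H=np.array([.5607,-.1858]);r=np.array([-.1127,-.1042]);N=24;tot=1.38
m=R.as_matrix();y0=np.arctan2(m[1,1],m[0,1]);y1=np.radians(-102);print(y0,(y0-y1)/N)
rot=lambda a:np.array([[np.cos(a),-np.sin(a)],[np.sin(a),np.cos(a)]])
for i in range(N):
    d=rot(-tot*(i+1)/N)@r-rot(-tot*i/N)@r
    y=y0+(y1-y0)*i/N
    ty=np.array([np.cos(y),np.sin(y)]);tz=np.array([np.sin(y),-np.cos(y)])
    # z = x cross y with x=(0,0,-1): (sin y, -cos y)
    print(i,[0,round(d@ty,4),round(d@tz,4)])
print(m[:,2],H+rot(-tot)@r)
E
```

```text
[ 0.44843691 -0.29039813] [-2.73662111  1.41896141  5.47881352] 0.012596283308339385
-0.6987038257166359 0.04506383380489918
0 [0, np.float64(-0.0087), np.float64(-0.0014)]
1 [0, np.float64(-0.0087), np.float64(-0.0015)]
2 [0, np.float64(-0.0087), np.float64(-0.0016)]
3 [0, np.float64(-0.0087), np.float64(-0.0017)]
4 [0, np.float64(-0.0086), np.float64(-0.0018)]
5 [0, np.float64(-0.0086), np.float64(-0.0019)]
6 [0, np.float64(-0.0086), np.float64(-0.002)]
7 [0, np.float64(-0.0086), np.float64(-0.0021)]
8 [0, np.float64(-0.0085), np.float64(-0.0022)]
9 [0, np.float64(-0.0085), np.float64(-0.0023)]
10 [0, np.float64(-0.0085), np.float64(-0.0024)]
11 [0, np.float64(-0.0085), np.float64(-0.0025)]
12 [0, np.float64(-0.0084), np.float64(-0.0026)]
13 [0, np.float64(-0.0084), np.float64(-0.0027)]
14 [0, np.float64(-0.0084), np.float64(-0.0028)]
15 [0, np.float64(-0.0083), np.float64(-0.003)]
16 [0, np.float64(-0.0083), np.float64(-0.0031)]
17 [0, np.float64(-0.0082), np.float64(-0.0032)]
18 [0, np.float64(-0.0082), np.float64(-0.0033)]
19 [0, np.float64(-0.0082), np.float64(-0.0034)]
20 [0, np.float64(-0.0081), np.float64(-0.0035)]
21 [0, np.float64(-0.0081), np.float64(-0.0036)]
22 [0, np.float64(-0.008), np.float64(-0.0037)]
23 [0, np.float64(-0.008), np.float64(-0.0038)]
[-6.43226090e-01 -7.65676242e-01  2.99458103e-04] [ 0.43701834 -0.09490568]
```

Call:
{"name": "step_arm", "arguments": {"moves": [{"translation":[0,-0.0087,-0.0014],"angular":[0.045,0,0],"hand":0},{"translation":[0,-0.0087,-0.0015],"angular":[0.045,0,0],"hand":0},{"translation":[0,-0.0087,-0.0016],"angular":[0.045,0,0],"hand":0}]}}

```text
time: 12.08
tcp_pos: [0.4329, -0.271, 0.1519]
tool_rot: [1.313, 1.566, -1.095]
ft_force: [-0.2, -3.0, 1.7]
width: 0.0126
```

The force is small, so the gate is unlocked and following. I continue.

Call:
{"name": "step_arm", "arguments": {"moves": [{"translation":[0,-0.0087,-0.0017],"angular":[0.045,0,0],"hand":0},{"translation":[0,-0.0086,-0.0018],"angular":[0.045,0,0],"hand":0},{"translation":[0,-0.0086,-0.0019],"angular":[0.045,0,0],"hand":0},{"translation":[0,-0.0086,-0.002],"angular":[0.045,0,0],"hand":0},{"translation":[0,-0.0086,-0.0021],"angular":[0.045,0,0],"hand":0},{"translation":[0,-0.0085,-0.0022],"angular":[0.045,0,0],"hand":0},{"translation":[0,-0.0085,-0.0023],"angular":[0.045,0,0],"hand":0},{"translation":[0,-0.0085,-0.0024],"angular":[0.045,0,0],"hand":0},{"translation":[0,-0.0085,-0.0025],"angular":[0.045,0,0],"hand":0}]}}

```text
time: 12.83
tcp_pos: [0.4079, -0.1969, 0.152]
tool_rot: [1.372, 1.564, -1.442]
ft_force: [-2.7, -5.5, 3.9]
width: 0.0126
```

```bash
python3 - <<'E'
from h import *
import cv2
s,R=state();d=s['tcp_pos'][:2]-[.5607,-.1858];a=np.arctan2(d[1],d[0]);a0=np.arctan2(-.1042,-.1127)
print(np.hypot(*d),(a0-a)%(2*np.pi),s['joints'].round(2))
cv2.imwrite('pics/w11.png',ctrl.capture('wrist'))
E
```

```text
0.15317328378711445 0.6735916618470563 [-0.59  0.18 -0.43  0.96 -0.    2.23]
```

View pics/w11.png

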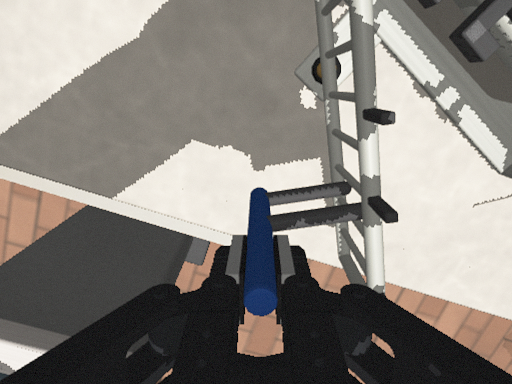

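The handle is gripped at (260,300) and the gate is open about 0.67 rad. Next is the rest of the arc.

Call:
{"name": "step_arm", "arguments": {"moves": [{"translation":[0,-0.0084,-0.0026],"angular":[0.045,0,0],"hand":0},{"translation":[0,-0.0084,-0.0027],"angular":[0.045,0,0],"hand":0},{"translation":[0,-0.0084,-0.0028],"angular":[0.045,0,0],"hand":0},{"translation":[0,-0.0083,-0.003],"angular":[0.045,0,0],"hand":0},{"translation":[0,-0.0083,-0.0031],"angular":[0.045,0,0],"hand":0},{"translation":[0,-0.0082,-0.0032],"angular":[0.045,0,0],"hand":0},{"translation":[0,-0.0082,-0.0033],"angular":[0.045,0,0],"hand":0},{"translation":[0,-0.0082,-0.0034],"angular":[0.045,0,0],"hand":0},{"translation":[0,-0.0081,-0.0035],"angular":[0.045,0,0],"hand":0},{"translation":[0,-0.0081,-0.0036],"angular":[0.045,0,0],"hand":0},{"translation":[0,-0.008,-0.0037],"angular":[0.045,0,0],"hand":0},{"translation":[0,-0.008,-0.0038],"angular":[0.045,0,0],"hand":0},{"translation":[0,0,0],"angular":[0,0,0],"hand":0},{"translation":[0,0,0],"angular":[0,0,0],"hand":0},{"translation":[0,0,0],"angular":[0,0,0],"hand":0},{"translation":[0,0,0],"angular":[0,0,0],"hand":0},{"translation":[0,0,0],"angular":[0,0,0],"hand":0},{"translation":[0,0,0],"angular":[0,0,0],"hand":0}]}}

```text
time: 14.38
tcp_pos: [0.4382, -0.096, 0.1519]
tool_rot: [2.611, 1.567, -0.738]
ft_force: [-2.3, -0.8, 6.8]
width: 0.0123
```

```bash
python3 - <<'E'
from h import *
import cv2
s,R=state();d=s['tcp_pos'][:2]-[.5607,-.1858];a=np.arctan2(d[1],d[0]);a0=np.arctan2(-.1042,-.1127)
print(np.hypot(*d),(a0-a)%(2*np.pi),s['joints'].round(2),s['joint_vel'].round(3),s['ft_force'],s['width'])
cv2.imwrite('pics/w12.png',ctrl.capture('wrist'));
im=ctrl.capture('scene');cv2.imwrite('pics/s12.png',im)
for q in("gate_grip","pan_mid","timer_mid","spice_jar_mid","tape_roll_mid"): print(q,[d['at'] for d in ctrl.spot_point(q,'scene')[:1]])
im=ctrl.capture('top');cv2.imwrite('pics/t12.png',im)
E
```

```text
0.15187854181126575 1.3786569633176606 [-0.36  0.18 -0.44  0.96 -0.    2.99] [-0.    -0.    -0.001  0.001 -0.002 -0.001] [-2.29986021 -0.79036275  6.78544659] 0.0123277535582151
gate_grip [[0.4387, -0.0973, 0.1571]]
pan_mid [[0.5963, -0.3069, 0.0452]]
timer_mid [[0.4468, 0.0678, 0.0229]]
spice_jar_mid [[0.5876, 0.0169, 0.0473]]
tape_roll_mid [[0.5774, 0.1447, 0.0388]]
```

View pics/w12.png

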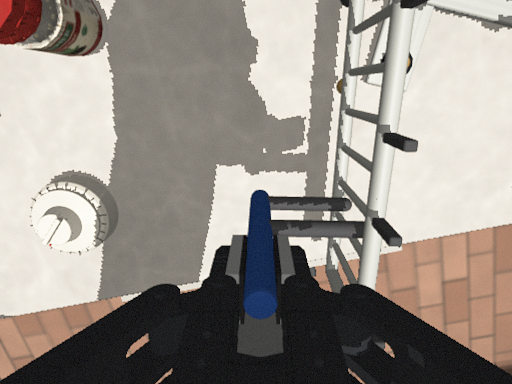

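View pics/t12.png

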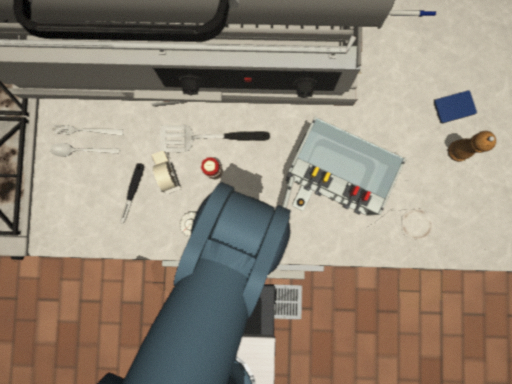

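View pics/s12.png

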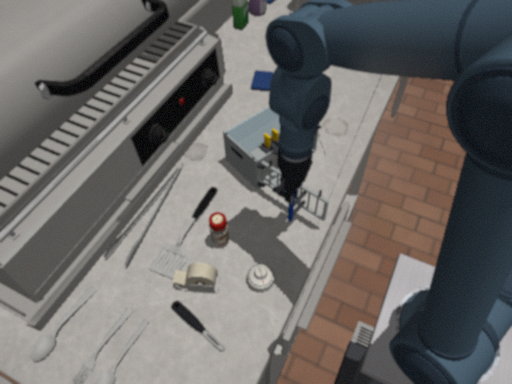

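The gate stands at about 1.38 rad with the handle gripped at (260,300). All four tabs are in, and the bystanders are where they were. I hand in.

```bash
python3 -c "
from cell import ctrl
print(ctrl.hand_in())"
```

```text
the job is handed in; nothing more can be done
None
```

The gate stands wide open at about 1.38 rad (79°), with the gripper still holding the blue handle. I pinched the red catch first, then the yellow, then swung the gate past its detent, and handed in at about 14.5 s of the 51 s allowed.

**Last checks:**
- **Catches:** in the wrist pictures each tab moved in about 8 mm, giving outer faces roughly 36 mm apart. The reported finger width was 32 mm for both pinches, below the expected 36 mm. I went by the pictures, and a later top view still showed all four tabs in.
- **Gate:** the angle worked out from the tool position (1.38 rad) agrees with the scene camera, which put the handle within about 2 mm of the tool. The arm was at rest. The fingers were closed on the bar, reading 12.3 mm on a 14 mm bar. The wrist force was about 7 N, mostly vertical.
- **Pan and bystanders:** the camera put the timer, spice jar and tape roll within 4 mm of where they started. The pan read about 7 mm away, but the first reading was low-confidence and nothing touched it.

Two things went off plan. The first move call was refused because some rows were incomplete, and nothing moved. I also had to correct about 2 mm of sideways offset before the red pinch.

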